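Lean a storage jar back on its sloped display stand

ROBOT

A 6-joint arm with a two-finger parallel gripper is mounted at the origin on the work surface. World frame = base frame: x ahead of the robot, y to its left, z up, the work surface at z = 0. Lengths are in mm, angles in rad, forces in N, time in s.
With the tool pointing down it reaches from about 425 to 950 mm from the base axis. Payload 14.7 kg.
Tool frame: the origin (TCP) lies on the centre line of the jaws, within the pads' length; the fingertips stand ahead of it and the grasp point (between the pads) lies 3 mm ahead of it (tip_reach is the z of the fingertips in the tool frame, in mm); z points along the fingers, y is the line along which they close (so a half turn about z gives the same grasp; the last joint's range is limited). The gripper opens to 85 mm and grips with 20 to 120 N. Pads are 22 mm wide; open, the fingers measure 114 mm over their backs; the gripper's body (76 mm by 85 mm) begins 54 mm behind the grasp point. The pads swing forward as they close: fully open they stand 13 mm farther back than shut.
Start: joints at [1.262, 0.48, 1.596, -0, 1.065, -0.047], TCP at [168.208, 627.852, 253.297] pointing down, gripper open.
Joint ranges: [-2.75, 2.75], [-0.82, 2.05], [0.23, 2.67], [-1.56, 4.7], [0.09, 2.69], [-2.92, 2.92]. Speed limits (rad/s): [1.89, 1.89, 2.39, 3.01, 3.01, 3.01].

INTERFACE

Orientations are given as a unit quaternion [x, y, z, w].
In Python, from station import goto, move_linear, movej, move_gripper, wait, ik, read_camera, calibration, PlanningError, finish_job, current_time, current_q, current_joint_vel, current_joint_torque, current_ee_pos, current_tool_rot, current_wrist_force, current_torque, current_finger_gap, current_gripper_force, tip_reach gives the robot as it stands. Calls block until the motion is done:
- goto(position, orientation): joint-space move of the TCP to a pose.
- move_linear(position, ori=None, vel=150, stop_force=None): straight line of the TCP; ori=None keeps the orientation; vel is the mean speed in mm/s. With stop_force (N) it stops when the force on the tool has changed by that much, and returns True; else False.
- movej(angles): joint-space move.
- move_gripper(opening, f_grip=None): finger opening in mm; f_grip is the grip in N (None keeps the last); returns when the fingers have stopped.
- wait(seconds).
- ik(position, orientation): joint angles nearest the present ones, or None.
- read_camera(name): name is "scene" or "top" or "wrist"; returns the picture (480x640x3 uint8, red, green, blue); there is no depth.
- calibration(name): a dict with "camera_matrix" (3x3 intrinsics, pixels), "R" (3x3) and "t" (3): a world point X has camera coordinates R X + t. Camera axes: x right, y down, z forward; pixel columns grow to the right and rows downward; lengths in mm; the calibration is good to about 2 mm. A picture is of the moment at which its call begins: read the wrist's pose just before it. calibration takes no time and is no camera call; for the wrist camera it gives the pose at the moment of the call.
A pose or a line that the arm cannot do raises PlanningError and nothing moves.
- finish_job(): hands the job in; it is judged then, once.
Readings, each from a call of its own:
- current_time(): time.
- current_q(): joint angles.
- current_joint_vel(): joint speeds.
- current_joint_torque(): joint torques, N m.
- current_ee_pos(): TCP position.
- current_tool_rot(): TCP orientation.
- current_wrist_force(): force on the tool from outside, world axes, zero at the start.
- current_torque(): the same for the moment, N m.
- current_finger_gap(): finger opening in mm.
- current_gripper_force(): force on a finger pad.
Only numpy, scipy, OpenCV 4.12 (cv2) and the standard library are available. Lean on these libraries where they do the work, as an engineer would, in place of code of your own. Each camera call takes 0.05 s, during which the arm holds its last target. There are 200 camera calls.

TASK

The lidded glass jar stands upright at the near end of its raised plank; it is too fat to be gripped. Slide it along the plank, still upright, until its foot is fully home against the two sloped dowels, then tip it gently back so that it lies at rest squarely in the dowels, like the jar on the neighbouring stand. Do not shove the glass hard or let it slam down, and leave the other things where they are.

Things in the scene. Friction and masses are not known exactly. Their poses are not given: they have to be found in the camera images.
- jar: Loose clear glass jar, flat black lid, nothing to grip: 96 mm diameter, lid 94 mm diameter from 160 to 200 mm high. Mass 0.56 to 0.88 kg, mass centre about 105 mm above the foot, so it balances on its foot's edge at about 25 degrees of tilt. Origin: centre of its underside; z runs up its axis. Its yaw means nothing.
- jar_lid (a point): Centre of the top face of the jar's lid, 200 mm from the jar's origin along its axis.
- stand: The empty display stand, fixed. A level wooden plank 130 mm wide, 380 mm long, no side rails, top face 40 mm above the table, from x = -210 to +170 mm in its frame, with two sloped dowels near the far end. Origin: on the table, under point home. x: along the plank from the near end to the dowels; z up.
- rest_foot (a point): Point on the plank's top, on its midline, where the dowels rise: 47 mm along the stand's x from point home. The two dark wooden dowels are parallel, 16 mm thick, axes 60 mm apart (30 mm either side of this point), 190 mm long, and lean towards the stand's +x at 32 degrees from vertical. The fixed dowels form the rest.
- home (a point): Point on the plank's top face where the centre of the jar's foot stands (to about 2 mm) when the jar is upright with its foot touching both dowels. When the jar lies in the dowels the centre of its foot is about 7 mm further along the stand's +x and 25 mm higher.
- neighbour: Fixed stand of the same form and frame, with a like jar already leaning in its dowels: the wanted result, not to be used.
- candlestick_a: Brass candlestick, 90 mm foot, 165 mm tall. Loose bystander; origin: centre of its underside.
- candlestick_b: Brass candlestick, 90 mm foot, 165 mm tall. Loose bystander; origin: centre of its underside.
- bowl: Blue bowl, 110 mm across, 45 mm tall. Loose bystander; origin: centre of its underside.
- plate: White plate, 150 mm across, 16 mm tall. Loose bystander; origin: centre of its underside.
- bottle: Brown glass bottle with a cork, 80 mm across, 170 mm tall. Loose bystander; origin: centre of its underside.
- mug: White mug, 76 mm across, 85 mm tall. Loose bystander; origin: centre of its underside.
- brush: Hand brush lying on the table. Loose bystander; origin: centre of its underside.

How it is judged:
By the outcome, as a careful person would: the job done as asked, in the order asked, and still so for the second after the job is handed in, with the robot touching nothing.
It also fails if it takes over 72 s, if anything falls off the work surface, if the arm or the gripper's body presses on something with over 40 N, if the wrist force passes 120 N, or if a joint passes its speed limit or range.

## Working session

There is one attempt and no reset: what is moved stays moved. The work goes in short steps, each a Python script; the robot and the scene stay as the last script left them, time stands still between calls to the robot, and variables do not carry over. Pictures are saved under pics/ and viewed, at most 10 in all, crops included, and the job is handed in when it is done.

```bash
mkdir -p pics; ls
python3 - <<'E'
from station import *
import cv2
for n in("scene","top"):
    cv2.imwrite(f"pics/{n}0.png",read_camera(n)[:,:,::-1])
    c=calibration(n);print(n,c)
print(tip_reach if not callable(tip_reach) else tip_reach(),current_time(),current_tool_rot(),current_finger_gap())
E
```

```text
pics
scene {'camera_matrix': array([[554.70643159,   0.        , 327.27869905],
       [  0.        , 554.70643159, 234.96131612],
       [  0.        ,   0.        ,   1.        ]]), 'R': array([[-0.2984557 ,  0.95442276, -0.001181  ],
       [ 0.80669777,  0.25159923, -0.53473035],
       [-0.51006167, -0.16054602, -0.84502193]]), 't': array([ 145.34231644, -336.23438956, 1972.04377233])}
top {'camera_matrix': array([[517.59160996,   0.        , 321.70429602],
       [  0.        , 517.59160996, 232.63518391],
       [  0.        ,   0.        ,   1.        ]]), 'R': array([[ 0.00437125, -0.99984801,  0.01687739],
       [-0.98912005, -0.00680491, -0.14695312],
       [ 0.14704563, -0.0160514 , -0.98899946]]), 't': array([   1.91944195,  551.57380369, 1472.62827962])}
22.0 0.1 [ 1.30547918e-01  9.91441843e-01 -5.49183364e-04 -1.06199914e-04] 85.28421642021948
```

View pics/scene0.png

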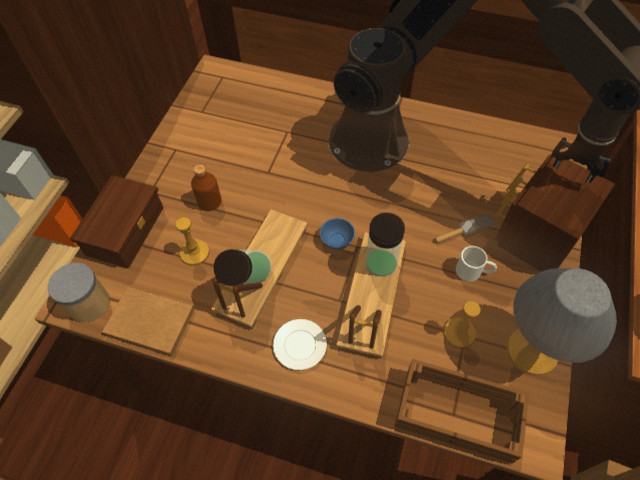

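View pics/top0.png

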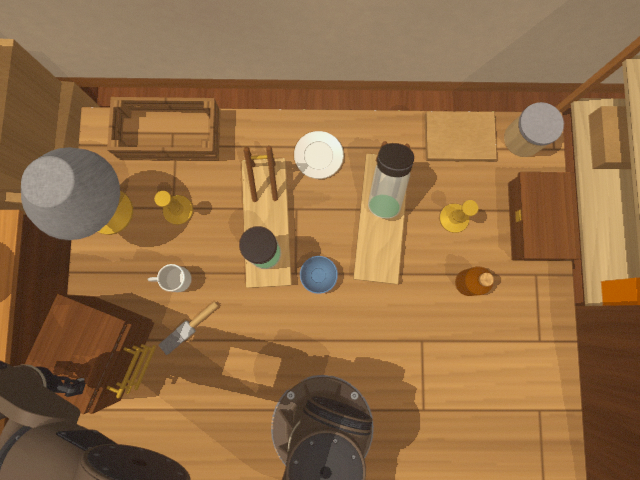

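The scene view shows the jar at (387,230) and its stand's dowels at (365,325). In the top view the lid is at (258,245), the plank runs about x 243–291 and y 160–287, and the dowels rise near (253,200) and (273,200).

```bash
cat > h.py <<'E'
import numpy as np,cv2
from station import *
def ray(c,uv,z):
    K,R,t=c["camera_matrix"],c["R"],c["t"]
    d=R.T@np.linalg.inv(K)@np.array([uv[0],uv[1],1.]);o=-R.T@t
    return o+d*(z-o[2])/d[2]
def proj(c,X):
    p=c["camera_matrix"]@(c["R"]@np.array(X,float)+c["t"]);return p[:2]/p[2]
def lid(name,roi,img=None):
    im=read_camera(name) if img is None else img
    x0,y0,x1,y1=roi
    m=(im[y0:y1,x0:x1].max(2)<62).astype(np.uint8)
    n,l,s,ce=cv2.connectedComponentsWithStats(m)
    k=1+np.argmax(s[1:,4]);return im,(l==k).astype(np.uint8),s[k]+np.array([x0,y0,0,0,0])
E
python3 - <<'E'
from h import *
ims={n:cv2.imread(f"pics/{n}0.png") for n in("top","scene")}
t=ims["top"];h=cv2.cvtColor(t,cv2.COLOR_BGR2HSV)
for p in[(280,220),(260,280),(300,220),(230,220),(290,282),(250,215),(258,245),(258,232),(256,258),(274,190)]:print(p,t[p[1],p[0]],h[p[1],p[0]])
c=cv2.resize(t[135:300,225:310],None,fx=3.5,fy=3.5,interpolation=cv2.INTER_CUBIC)
s=cv2.resize(ims["scene"][205:365,325:425],None,fx=3.6,fy=3.6,interpolation=cv2.INTER_CUBIC)
H=max(c.shape[0],s.shape[0]);o=np.zeros((H,c.shape[1]+s.shape[1],3),np.uint8);o[:c.shape[0],:c.shape[1]]=c;o[:s.shape[0],c.shape[1]:]=s
cv2.imwrite("pics/crop1.png",o);print(o.shape,c.shape)
for n,r in(("top",(235,222,283,275)),("scene",(360,205,415,260))):
    _,m,st=lid(n,r,ims[n]);print(n,st)
    p=cv2.findNonZero(cv2.Canny(m*255,50,100));e=cv2.fitEllipse(p);print(np.array(e[0])+r[:2],e[1],ray(calibration(n),np.array(e[0])+r[:2],240))
E
```

```text
(280, 220) [108 172 217] [ 18 128 217]
(260, 280) [107 173 216] [ 18 129 216]
(300, 220) [ 80 139 192] [ 16 149 192]
(230, 220) [ 62 118 168] [ 16 161 168]
(290, 282) [ 97 162 205] [ 18 134 205]
(250, 215) [ 99 160 204] [ 17 131 204]
(258, 245) [55 63 76] [11 70 76]
(258, 232) [51 59 73] [11 77 73]
(256, 258) [64 67 83] [ 5 58 83]
(274, 190) [ 47  76 119] [ 12 154 119]
(578, 658, 3) (578, 298, 3)
top [273 253   1   1   1]
[273. 253.] (2.58198881149292, 2.58198881149292) [469.2876604  130.57359482 240.        ]
scene [370 213  34  35 967]
[386.08088303 230.06956863] (34.895835876464844, 35.37744140625) [506.30548875 171.11164897 240.        ]
```

View pics/crop1.png

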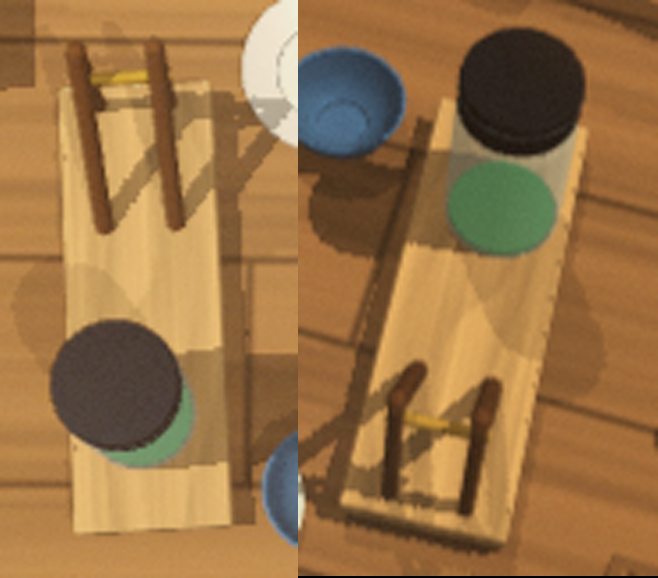

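In the crop, the left half (top view) shows the dowel feet at crop (106,230) and (176,227), plank near corners at (75,533) and (231,525), far corners at (60,88) and (211,82). The right half (scene) shows the lid at crop (522,90).

Run:
```python
from h import *
ims={n:cv2.imread(f"pics/{n}0.png") for n in("top","scene")}
c=calibration("top")
f=lambda x,y:(225+(x+.5)/3.5-.5,135+(y+.5)/3.5-.5)
P={k:ray(c,f(*v),40) for k,v in dict(nl=(75,533),nr=(231,525),fl=(60,88),fr=(211,82),dl=(106,230),dr=(176,227)).items()}
for k in P:print(k,P[k].round(1))
print("width",np.linalg.norm(P["nl"]-P["nr"]),np.linalg.norm(P["fl"]-P["fr"]),"len",np.linalg.norm(P["nl"]-P["fl"]),np.linalg.norm(P["nr"]-P["fr"]),"dow",np.linalg.norm(P["dl"]-P["dr"]))
ax=(P["fl"]+P["fr"]-P["nl"]-P["nr"]);print("yaw",np.degrees(np.arctan2(ax[1],ax[0])))
for a,b in(("nl","fl"),("nr","fr")):d=P[b]-P[a];print(np.degrees(np.arctan2(d[1],d[0])))
d=P["dl"]-P["dr"];print("dowel-normal yaw",np.degrees(np.arctan2(-d[0],d[1])))
for n,r,th in(("top",(232,220,285,277),95),("scene",(355,205,420,260),62)):
    im=ims[n][r[1]:r[3],r[0]:r[2]];m=(im.max(2)<th).astype(np.uint8)
    nn,l,s,ce=cv2.connectedComponentsWithStats(m);k=1+np.argmax(s[1:,4]);m=(l==k).astype(np.uint8)
    cn=max(cv2.findContours(m,cv2.RETR_EXTERNAL,cv2.CHAIN_APPROX_NONE)[0],key=len)
    e=cv2.minEnclosingCircle(cn);ctr=np.array(ce[k])+r[:2];print(n,s[k],ctr,e,ray(calibration(n),ctr,240))
    g=cv2.cvtColor(ims[n],cv2.COLOR_BGR2HSV);m=cv2.inRange(g,(50,70,40),(90,255,255));
    l,st,ce=cv2.connectedComponentsWithStats(m)[1:]
    for k in range(1,len(st)):
        if st[k,4]>60:print("green",st[k],ce[k],ray(calibration(n),ce[k],50))
# neighbour lid/green too for reference
```

```text
nl [392.5 221.7  40. ]
nr [399.7  93.8  40. ]
fl [769.5 244.1  40. ]
fr [776.  115.8  40. ]
dl [646.4 202.2  40. ]
dr [649.5 143.4  40. ]
width 128.07300661882138 128.49615458969618 len 377.69559576500944 376.9522775937128 dow 58.8709103200719
yaw 3.378946688175054
3.4107274829405894
3.347103224350118
dowel-normal yaw 2.9673544477264917
top [   8    7   37   37 1075] [258.02697674 244.99627907] ((25.8157901763916, 25.1842098236084), 18.811195373535156) [489.32707616 168.62413309 240.        ]
green [259 247  21  21 116] [271.22413793 260.13793103] [469.14922856 150.13109767  50.        ]
scene [ 15   8  34  35 967] [386.25129266 230.20682523] ((31.2578125, 25.328125), 17.80948257446289) [506.5940789  171.65332137 240.        ]
green [367 250  29  25 563] [381.06039076 262.18117229] [497.0076904  170.69935253  50.        ]
green [248 252  22  29 454] [258.5969163  266.21585903] [ 618.25272837 -171.90957544   50.        ]
```

```bash
cat >> h.py <<'E'
from scipy.spatial.transform import Rotation as Rn
def ori(beta,yaw,flat=True,flip=1):
    "tool z points forward (yaw) and beta deg below horizontal; flat: closing axis horizontal, else in the vertical plane"
    b,w=np.radians([beta,yaw]);f=np.array([np.cos(w),np.sin(w),0]);up=np.array([0,0,1.])
    z=np.cos(b)*f-np.sin(b)*up
    y=flip*(np.cross(up,f) if flat else np.sin(b)*f+np.cos(b)*up)
    return Rn.from_matrix(np.c_[np.cross(y,z),y,z]).as_quat(),z
def lidfit(name,ctr,z=240,r=47,h=40):
    "centre shift between mask centroid of lid (top+side) and a given lid centre"
    c=calibration(name);a=np.linspace(0,2*np.pi,60)
    p=np.array([proj(c,[ctr[0]+r*np.cos(t),ctr[1]+r*np.sin(t),zz]) for zz in(z,z-h) for t in a],np.float32)
    m=cv2.moments(cv2.convexHull(p));return np.array([m["m10"],m["m01"]])/m["m00"]
E
python3 - <<'E'
from h import *
from scipy.optimize import fsolve
for n,ct in(("top",(258.03,245.0)),("scene",(386.25,230.21))):
    print(n,fsolve(lambda q:lidfit(n,q)-np.array(ct),[492,170]))
print(callable(tip_reach),tip_reach,current_wrist_force())
def tst(p,b,fl,fp,yaw=0):
    q,z=ori(b,yaw,fl,fp);r=ik(list(p),list(q));return None if r is None else np.round(r,2)
for b in(20,30,40,50):
  for fp in(1,-1):
    q,z=ori(b,0)
    print("push",b,fp,tst(np.array([444,170,100])-22*z,b,True,fp),tst(np.array([556,170,100])-22*z,b,True,fp))
for b in(40,60,77):
  for fp in(1,-1):
    q,z=ori(b,3.4,False)
    print("tip",b,fp,tst(np.array([557,168,240])-2*z,b,False,fp,3.4),tst(np.array([660,174,265])-2*z,b,False,fp,3.4))
E
```

```text
top [491.32466134 170.11683418]
scene [493.49250839 170.02552173]
False 22.0 [ 0.48774024 -0.33084302 -0.01832111]
push 20 1 None [0.57 1.11 2.61 3.68 1.71 1.87]
push 20 -1 None [ 0.57  1.11  2.61  3.68  1.71 -1.27]
push 30 1 None [0.52 0.88 2.58 3.6  1.34 1.74]
push 30 -1 None [ 0.52  0.88  2.58  3.6   1.34 -1.41]
push 40 1 None [0.47 0.68 2.52 3.59 0.92 1.6 ]
push 40 -1 None [ 0.47  0.68  2.52  3.59  0.92 -1.54]
push 50 1 [0.58 0.54 2.62 3.7  0.72 1.59] [0.41 0.55 2.41 3.67 0.53 1.43]
push 50 -1 [ 0.58  0.54  2.62  3.7   0.72 -1.55] [ 0.41  0.55  2.41  3.67  0.53 -1.71]
tip 40 1 [0.39 0.3  2.43 3.69 0.5  2.87] [0.31 0.34 2.21 3.77 0.33 2.7 ]
tip 40 -1 [ 0.39  0.3   2.43  3.69  0.5  -0.27] [ 0.31  0.34  2.21  3.77  0.33 -0.44]
tip 60 1 [ 0.32  0.24  2.18 -0.53  0.25  0.75] [ 0.27  0.33  1.95 -0.29  0.37  0.45]
tip 60 -1 [ 0.32  0.24  2.18 -0.53  0.25 -2.4 ] [ 0.27  0.33  1.95 -0.29  0.37 -2.69]
tip 77 1 [ 0.27  0.3   1.95 -0.08  0.67  0.26] [ 0.23  0.41  1.7  -0.05  0.81  0.21]
tip 77 -1 [ 0.27  0.3   1.95 -0.08  0.67 -2.88] None
```

Both cameras put the lid at about (492,170), and home comes out at about (604,170) with the stand at yaw 3.4°. I'll raise the arm and move above and behind the jar.

Run:
```python
from h import *
p=current_ee_pos();move_linear([p[0]+40,p[1]-40,430],vel=300)
q,z=ori(70,0,True,-1)
try: goto([410,165,470],list(q))
except PlanningError as e: print(e)
print(current_time(),np.round(current_q(),2),current_ee_pos())
move_gripper(50,20);print(current_finger_gap(),current_wrist_force())
for b in(44,48,52):
  for fp in(1,-1):
    q,z=ori(b,0,True,fp)
    print(b,fp,[None if (r:=ik(list(np.array([x,170,zz])-22*z),list(q))) is None else np.round(r,2).tolist() for x,zz in((430,420),(425,300),(425,100),(435,95),(451,95),(564,95))])
```

```text
2.825 [ 0.43 -0.17  1.91 -0.16  1.09  2.05] [410.06033008 165.39013839 469.78552029]
49.73735974896981 [-0.03353328  0.24542476  0.4791846 ]
44 1 [[0.68, -0.27, 2.27, -0.85, 0.65, -0.32], [0.69, -0.07, 2.49, -1.47, 0.48, 0.41], None, None, None, [0.43, 0.63, 2.46, 3.59, 0.76, 1.54]]
44 -1 [[0.68, -0.27, 2.27, -0.85, 0.65, 2.82], [0.69, -0.07, 2.49, -1.47, 0.48, -2.73], None, None, None, [0.43, 0.63, 2.46, 3.59, 0.76, -1.6]]
48 1 [[0.63, -0.26, 2.22, -0.68, 0.67, -0.51], [0.64, -0.08, 2.44, -1.21, 0.44, 0.11], None, [0.62, 0.61, 2.66, 3.69, 0.84, 1.67], [0.58, 0.6, 2.64, 3.68, 0.81, 1.64], [0.41, 0.58, 2.42, 3.63, 0.61, 1.47]]
48 -1 [[0.63, -0.26, 2.22, -0.68, 0.67, 2.64], None, None, [0.62, 0.61, 2.66, 3.69, 0.84, -1.47], [0.58, 0.6, 2.64, 3.68, 0.81, -1.5], [0.41, 0.58, 2.42, 3.63, 0.61, -1.67]]
52 1 [[0.59, -0.24, 2.17, -0.54, 0.72, -0.66], [0.6, -0.09, 2.39, -0.94, 0.44, -0.19], [0.6, 0.51, 2.63, 3.73, 0.67, 1.58], [0.58, 0.53, 2.62, 3.71, 0.67, 1.58], [0.54, 0.53, 2.59, 3.7, 0.64, 1.55], [0.39, 0.54, 2.38, 3.69, 0.46, 1.38]]
52 -1 [[0.59, -0.24, 2.17, -0.54, 0.72, 2.48], None, [0.6, 0.51, 2.63, 3.73, 0.67, -1.56], [0.58, 0.53, 2.62, 3.71, 0.67, -1.56], [0.54, 0.53, 2.59, 3.7, 0.64, -1.59], [0.39, 0.54, 2.38, 3.69, 0.46, -1.76]]
```

Run:
```python
from h import *
q=np.array(current_q())
q[4]=.13;movej(q.tolist())
R=Rn.from_quat(current_tool_rot()).as_matrix();print(current_ee_pos(),R[:,2])
d=3.7-q[3];q[3]=3.7;q[5]-=d;
q[5]=(q[5]+np.pi/2)%np.pi-np.pi/2
print(q);movej(q.tolist())
print(current_time(),current_ee_pos(),Rn.from_quat(current_tool_rot()).as_matrix().round(2).tolist())
for b in(20,30,40,48,52):
  for fp in(1,-1):
    o,z=ori(b,0,True,fp)
    print(b,fp,[None if (r:=ik(list(np.array([x,170,zz])-22*z),list(o))) is None else np.round(r,2).tolist() for x,zz in((430,420),(425,300),(425,200),(425,130),(435,95))])
```

```text
[597.56039289 296.3923258  694.92855563] [ 0.87828375  0.37555321 -0.29593487]
[ 0.42603039 -0.16875283  1.90973598  3.7         0.13        1.33017559]
7.8583 [617.47312486 287.14333067 777.76394829] [[-0.16, -0.32, 0.94], [0.27, 0.9, 0.35], [-0.95, 0.3, -0.06]]
20 1 [[0.97, -0.12, 2.57, 4.47, 0.92, 0.85], None, None, None, None]
20 -1 [[0.97, -0.12, 2.57, 4.47, 0.92, -2.29], None, None, None, None]
30 1 [[0.85, -0.23, 2.45, -1.48, 0.71, 0.4], [0.87, 0.11, 2.66, 4.25, 0.84, 1.18], None, None, None]
30 -1 [[0.85, -0.23, 2.45, -1.48, 0.71, -2.74], [0.87, 0.11, 2.66, 4.25, 0.84, -1.96], None, None, None]
40 1 [[0.73, -0.27, 2.32, -1.03, 0.64, -0.12], [0.74, -0.04, 2.54, 4.59, 0.55, 0.68], None, None, None]
40 -1 [None, [0.74, -0.04, 2.54, 4.59, 0.55, -2.46], None, None, None]
48 1 [[0.63, -0.26, 2.22, -0.68, 0.67, -0.51], [0.64, -0.08, 2.44, -1.21, 0.44, 0.11], [0.64, 0.19, 2.58, 4.18, 0.48, 1.09], [0.64, 0.46, 2.66, 3.8, 0.72, 1.55], [0.62, 0.61, 2.66, 3.69, 0.84, 1.67]]
48 -1 [[0.63, -0.26, 2.22, -0.68, 0.67, 2.64], None, [0.64, 0.19, 2.58, 4.18, 0.48, -2.05], [0.64, 0.46, 2.66, 3.8, 0.72, -1.59], [0.62, 0.61, 2.66, 3.69, 0.84, -1.47]]
52 1 [[0.59, -0.24, 2.17, -0.54, 0.72, -0.66], [0.6, -0.09, 2.39, -0.94, 0.44, -0.19], [0.6, 0.16, 2.53, 4.39, 0.37, 0.83], [0.6, 0.4, 2.61, 3.86, 0.56, 1.43], [0.58, 0.53, 2.62, 3.71, 0.67, 1.58]]
52 -1 [[0.59, -0.24, 2.17, -0.54, 0.72, 2.48], None, [0.6, 0.16, 2.53, 4.39, 0.37, -2.31], [0.6, 0.4, 2.61, 3.86, 0.56, -1.71], [0.58, 0.53, 2.62, 3.71, 0.67, -1.56]]
```

Run:
```python
from h import *
def pose(b,tip): o,z=ori(b,0,True,1); return (np.array(tip)-22*z).tolist(),o.tolist()
goto(*pose(40,[415,170,310]))
p,o=pose(48,[425,170,200]);move_linear(p,o,vel=150)
p,o=pose(48,[428,170,120]);move_linear(p,o,vel=120)
p,o=pose(48,[432,170,95]);move_linear(p,o,vel=80)
print(current_time(),current_ee_pos(),np.round(current_q(),2),current_wrist_force())
for n in("top","scene"): cv2.imwrite(f"pics/{n}1.png",read_camera(n)[:,:,::-1])
a=cv2.imread("pics/scene1.png")[150:390,280:480];b=cv2.imread("pics/top1.png")[140:380,180:380]
cv2.imwrite("pics/m1.png",cv2.resize(np.hstack([a,b]),(800,480)))
```

```text
11.9 [417.25731999 169.90338891 111.67596813] [0.63 0.61 2.67 3.69 0.85 1.68] [-0.8177677  -0.05464213 -1.21053545]
```

View pics/m1.png

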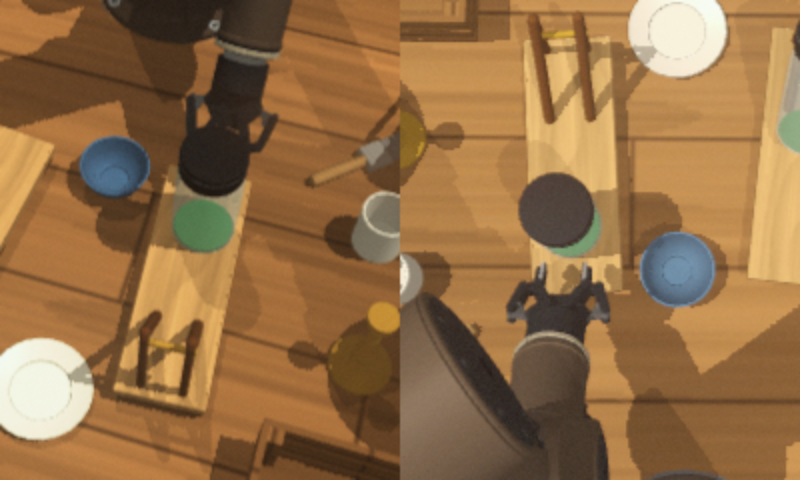

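The mosaic shows the open fingertips at about (540,268) and (588,268), symmetric behind the jar and clear of the plank, bowl and lid. Next I push gently.

```bash
python3 - <<'E'
from h import *
o,z=ori(48,0,True,1)
P=lambda x,y=170,zz=95:(np.array([x,y,zz])-22*z).tolist()
for x,v,s in((452,40,8),(490,40,12),(530,40,12),(552,35,12)):
    r=move_linear(P(x),o.tolist(),vel=v,stop_force=s)
    print(x,r,round(current_time(),2),np.round(current_wrist_force(),2),current_ee_pos().round(1) if hasattr(current_ee_pos(),'round') else current_ee_pos())
    if r:break
from scipy.optimize import fsolve
im=read_camera("top");cv2.imwrite("pics/top2.png",im[:,:,::-1])
E
python3 - <<'E'
import cv2;import numpy as np
im=cv2.imread("pics/top2.png");r=(225,150,300,290)
m=(im[r[1]:r[3],r[0]:r[2]].max(2)<95).astype(np.uint8);print(cv2.connectedComponentsWithStats(m)[2:])
a=im[130:330,200:360];b=cv2.resize(a,(640,800)[::1]) if 0 else cv2.resize(a,None,fx=3,fy=3);cv2.imwrite("pics/t2.png",b)
E
```

```text
452 False 12.65 [-0.47 -1.14  0.85] [437.5 169.9 111.5]
490 False 13.75 [-6.21 -0.06  3.  ] [474.8 169.9 111.1]
530 False 14.9 [-5.46 -0.09  3.13] [514.8 169.9 111.1]
552 False 15.68 [-3.95 -0.72  2.43] [536.9 170.  111.2]
(array([[   0,    0,   75,  140, 8070],
       [  24,    2,    2,    4,    5],
       [  47,    5,    1,    1,    1],
       [  48,    9,    1,    1,    1],
       [  26,   10,    4,    7,   19],
       [  48,   11,    1,    1,    1],
       [  49,   14,    1,    1,    1],
       [  27,   22,    1,    1,    1],
       [  16,   30,   37,   45, 1080],
       [  10,   81,   50,   33,  747],
       [  11,  103,    4,    3,    8],
       [  57,  103,    4,    3,    8],
       [   9,  111,   41,   29,  519],
       [  71,  114,    1,    1,    1],
       [  71,  116,    1,    1,    1],
       [  30,  118,    1,    1,    1],
       [  69,  118,    6,    7,   18],
       [  67,  123,    1,    1,    1],
       [   0,  130,    8,    6,   15],
       [  27,  138,    1,    2,    2]], dtype=int32), array([[ 37.63965304,  64.96877323],
       [ 24.6       ,   3.6       ],
       [ 47.        ,   5.        ],
       [ 48.        ,   9.        ],
       [ 27.21052632,  13.15789474],
       [ 48.        ,  11.        ],
       [ 49.        ,  14.        ],
       [ 27.        ,  22.        ],
       [ 33.79814815,  55.59814815],
       [ 35.27041499,  96.54752343],
       [ 12.        , 103.875     ],
       [ 58.375     , 104.25      ],
       [ 36.30250482, 127.85741811],
       [ 71.        , 114.        ],
       [ 71.        , 116.        ],
       [ 30.        , 118.        ],
       [ 71.38888889, 121.94444444],
       [ 67.        , 123.        ],
       [  3.86666667, 132.66666667],
       [ 27.        , 138.5       ]]))
```

View pics/t2.png

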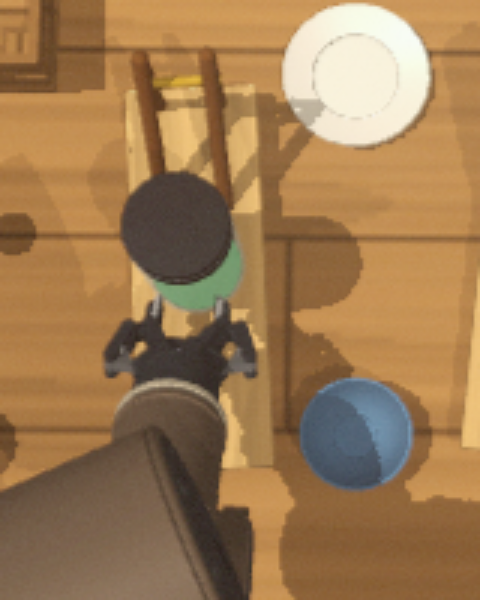

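The picture shows the jar upright in the finger cradle, with its lid at crop (177,228), about to meet the dowels at (157,170) and (225,200). I'll creep to contact.

```bash
cat >> h.py <<'E'
def jar_top(r=(230,160,295,240),th=95):
    from scipy.optimize import fsolve
    im=read_camera("top")[r[1]:r[3],r[0]:r[2]]
    m=(im.max(2)<th).astype(np.uint8);m=cv2.morphologyEx(m,cv2.MORPH_OPEN,np.ones((9,9),np.uint8))
    l,s,ce=cv2.connectedComponentsWithStats(m)[1:];k=1+np.argmax(s[1:,4])
    ct=ce[k]+np.array(r[:2]);return s[k],ct,fsolve(lambda q:lidfit("top",q)-ct,[590,170])
E
python3 - <<'E'
from h import *
o,z=ori(48,0,True,1)
P=lambda x,y=170,zz=95:(np.array([x,y,zz])-22*z).tolist()
print(jar_top())
x=552
while x<578:
    x+=2
    r=move_linear(P(x),o.tolist(),vel=15,stop_force=6)
    f=np.array(current_wrist_force());print(x,r,round(current_time(),2),f.round(2),np.round(current_ee_pos(),1))
    if r or -f[0]>11:break
print(jar_top())
E
```

```text
(array([  11,   28,   36,   37, 1066], dtype=int32), array([258.81238274, 205.79268293]), array([593.4219361 , 170.55183114]))
554 False 16.06 [-4.6  -0.23  2.47] [538.9 170.  111.1]
556 False 16.34 [-5.03 -0.52  2.04] [540.9 170.  111.2]
558 False 16.62 [-4.48  0.04  2.26] [542.9 170.  111.2]
560 False 16.91 [-5.49 -0.2   3.32] [544.9 169.9 111.1]
562 False 17.19 [-5.73  0.11  2.58] [546.9 169.9 111.1]
564 True 17.41 [-4.12  0.62  4.1 ] [548.1 169.7 110.7]
(array([  12,   24,   35,   36, 1059], dtype=int32), array([259.09442871, 201.50802644]), array([604.72733461, 170.09108603]))
```

Contact came at jar centre (604.7,170.1), which matches home (604,170). I'll confirm with a small nudge, retreat, and set up for the tip.

```bash
cat >> h.py <<'E'
YAW=3.4;F=np.array([np.cos(np.radians(YAW)),np.sin(np.radians(YAW)),0]);UP=np.array([0,0,1.])
def notch(th,back=0,jar=(604.7,170.1),g=40,b0=60):
    "TCP pose with the lid's near top edge between the fingertips, jar tilted th deg about its far foot edge"
    J=np.array([*jar,40.]);pv=J+48*F;o,z=ori(b0+th,YAW,False,1)
    b=np.radians(b0);T=J+200*UP-47*F+g/2*np.sin(b)*F-g/2*np.cos(b)*UP
    T=pv+Rn.from_rotvec(np.radians(th)*np.cross(UP,F)).apply(T-pv)
    return (T-(22+back)*z).tolist(),o.tolist()
E
python3 - <<'E'
from h import *
o,z=ori(48,0,True,1)
P=lambda x,y=170,zz=95:(np.array([x,y,zz])-22*z).tolist()
r=move_linear(P(567),o.tolist(),vel=12,stop_force=8);print(r,np.round(current_ee_pos(),1),np.round(current_wrist_force(),1))
p=current_ee_pos();move_linear([p[0]-50,p[1],p[2]],vel=100)
print(jar_top(),current_time())
p,o2=P(425,170,200),o.tolist();move_linear(p,o2,vel=200)
o3,z=ori(40,0,True,1);move_linear((np.array([415,170,310])-22*z).tolist(),o3.tolist(),vel=200)
Q=[0.426,-0.169,1.91,3.7,0.13,1.33];movej(Q)
Q[3]=-.5;Q[5]=.75;movej(Q);move_gripper(40)
print(current_time(),current_finger_gap())
for th in(0,8,16,24,32):
    for bk in(0,60):print(th,bk,None if (r:=ik(*notch(th,bk))) is None else np.round(r,2))
E
```

```text
True [548.2 169.6 110.3] [-4.5  0.5  5.9]
(array([  12,   24,   35,   36, 1060], dtype=int32), array([259.11603774, 201.47735849]), array([604.80868669, 170.03726968])) 18.4083
25.8083 39.576039112923574
0 0 [ 0.31  0.23  2.15 -0.48  0.27  0.68]
0 60 [ 0.33  0.11  2.14 -0.35  0.4   0.56]
8 0 [ 0.27  0.28  1.98 -0.16  0.51  0.34]
8 60 [ 0.28  0.18  1.95 -0.14  0.64  0.32]
16 0 [ 0.24  0.36  1.79 -0.07  0.75  0.23]
16 60 [ 0.25  0.28  1.75 -0.06  0.87  0.22]
24 0 [ 0.22  0.46  1.6  -0.02  0.98  0.17]
24 60 [ 0.22  0.4   1.54 -0.02  1.09  0.17]
32 0 [0.2  0.58 1.4  0.01 1.2  0.14]
32 60 [0.2  0.54 1.32 0.01 1.32 0.14]
```

Run:
```python
from h import *
goto(*notch(0,130))
move_linear(*notch(0,25),vel=120)
move_linear(*notch(0,8),vel=40,stop_force=4)
print(current_time(),np.round(current_ee_pos(),1),notch(0,8)[0],np.round(current_wrist_force(),2))
b=read_camera("top")[140:300,200:340];a=read_camera("scene")[200:360,300:440]
cv2.imwrite("pics/m3.png",cv2.resize(np.hstack([a,b])[:,:,::-1],(800,457)))
```

```text
28.8167 [560.1 167.4 255.7] [560.0991516697544, 167.4502213607526, 255.98076211353316] [ 0.14  0.56 -0.28]
```

View pics/m3.png

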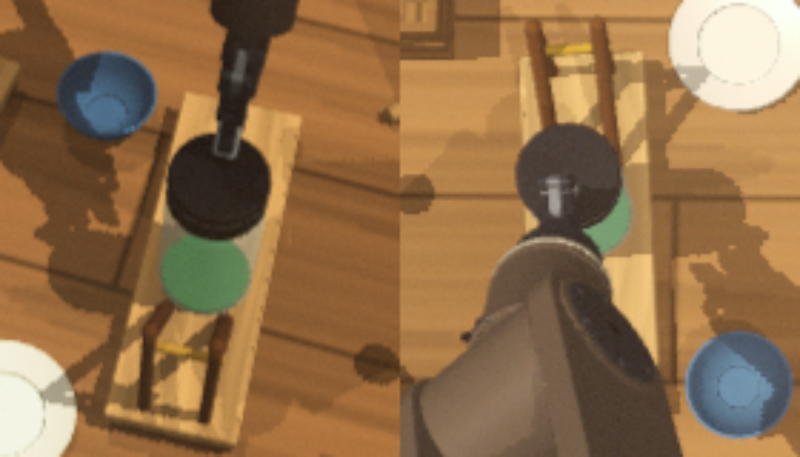

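The upper finger sits over the near part of the lid (scene crop (228,145)), centred, and the other finger is behind the lid. I'll seat the notch lightly, then tip along the arc, watching the force.

Run:
```python
from h import *
f0=np.array(current_wrist_force());bk=8
while bk>-4:
    bk-=1
    r=move_linear(*notch(0,bk),vel=10,stop_force=2.5)
    df=np.array(current_wrist_force())-f0;print(bk,r,df.round(2),np.round(current_ee_pos(),1))
    if r or np.linalg.norm(df)>2.5:break
print(current_time())
bk+=.5
for th in(2,4,6,8):
    r=move_linear(*notch(th,bk),vel=20,stop_force=8)
    print(th,r,round(current_time(),2),(np.array(current_wrist_force())-f0).round(2),np.round(np.subtract(current_ee_pos(),notch(th,bk)[0]),1))
    if r:break
b=read_camera("top")[140:300,200:340];a=read_camera("scene")[200:360,300:440]
cv2.imwrite("pics/m4.png",cv2.resize(np.hstack([a,b])[:,:,::-1],(800,457)))
```

```text
7 False [ 1.08  0.78 -0.33] [560.6 167.5 255.2]
6 False [ 0.68  0.27 -0.23] [561.1 167.5 254.2]
5 False [ 0.61  0.05 -0.49] [561.6 167.5 253.3]
4 False [ 0.78  0.58 -0.97] [562.1 167.6 252.5]
3 False [-0.2   1.2  -0.87] [562.6 167.6 251.6]
2 False [ 1.05  0.11 -0.18] [563.1 167.6 250.7]
1 False [ 0.9   0.37 -0.48] [563.6 167.7 249.9]
0 False [0.86 0.19 0.02] [564.1 167.7 249. ]
-1 False [1.27 0.4  0.08] [564.6 167.7 248.1]
-2 False [-1.32  0.35  3.61] [565.2 167.8 247.5]
31.4167
2 False 31.96 [-0.76  0.31 -0.89] [-0.3 -0.2 -0.3]
4 False 32.5 [-0.86  0.4  -1.03] [-0.2 -0.1 -0.2]
6 False 33.04 [-0.73  0.66 -0.75] [-0.  -0.1 -0.1]
8 False 33.58 [-0.36  0.67 -0.17] [ 0.2 -0.  -0. ]
```

View pics/m4.png

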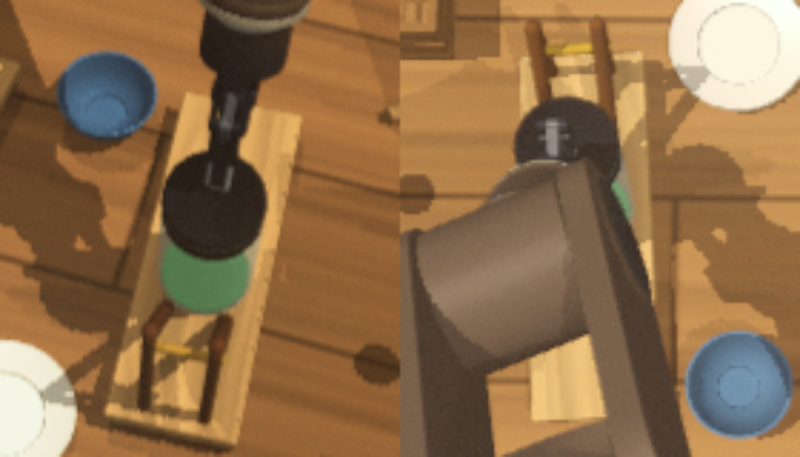

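The jar tilts with the tool under low force, and its lid at scene crop (215,205) lies square to the dowels. Continuing.

Run:
```python
from h import *
bk=-1.5
for th in[11,14,17,20,22,24,25,26,27,28,29,30,31,32]:
    r=move_linear(*notch(th,bk),vel=22 if th<23 else 12,stop_force=6)
    print(th,r,round(current_time(),2),np.round(current_wrist_force(),2),np.round(np.subtract(current_ee_pos(),notch(th,bk)[0]),1))
    if r:break
b=read_camera("top")[130:290,200:340];a=read_camera("scene")[200:360,300:440]
cv2.imwrite("pics/m5.png",cv2.resize(np.hstack([a,b])[:,:,::-1],(800,457)))
```

```text
11 False 34.37 [-0.8   0.44  2.38] [-0.1 -0.1 -0.1]
14 False 35.05 [-1.32 -0.33  0.77] [-0.1 -0.  -0.1]
17 False 35.73 [-0.44 -0.39  1.99] [-0.1 -0.  -0.2]
20 False 36.42 [-0.15 -0.37  1.21] [-0.1 -0.  -0.2]
22 False 36.92 [-1.31 -0.71  0.46] [ 0.2 -0.  -0.2]
24 False 37.73 [-0.86 -0.75 -0.25] [-0.1 -0.  -0.1]
25 False 38.21 [ 1.02 -0.58 -0.25] [ 0.1 -0.  -0.1]
26 False 38.68 [ 0.67 -0.17  1.07] [ 0.2  0.  -0. ]
27 False 39.16 [0.39 0.31 1.19] [ 0.2 -0.  -0. ]
28 False 39.63 [-0.59  0.27  2.06] [ 0.2  0.  -0. ]
29 False 40.11 [0.57 0.45 1.89] [ 0.2  0.  -0.1]
30 False 40.58 [1.33 0.43 1.97] [ 0.2 -0.  -0.1]
31 False 41.06 [1.12 0.14 2.26] [ 0.2 -0.  -0. ]
32 False 41.53 [ 0.85 -0.66  1.03] [ 0.1 -0.  -0.2]
```

View pics/m5.png

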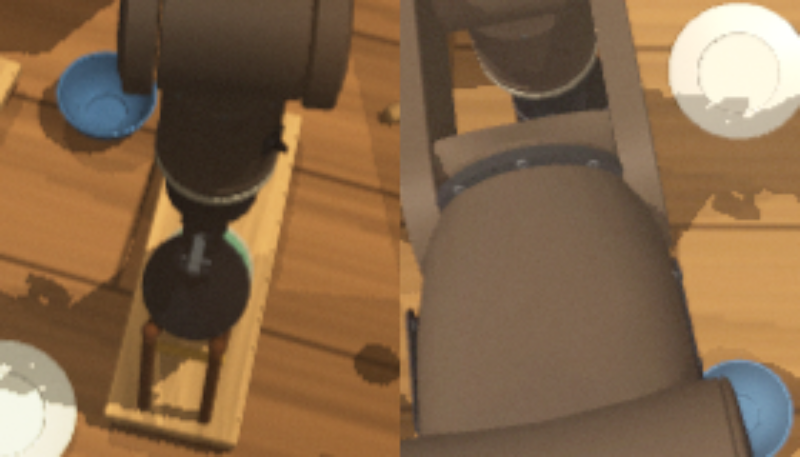

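The lid now lies between the dowels (scene crop (197,285)), with the upper finger braking it at about 2 N and the load dropping at 32°. I'll go a touch further to confirm the dowels carry it, then withdraw.

Run:
```python
from h import *
bk=-1.5
for th in[32.5,33,33.5,34]:
    r=move_linear(*notch(th,bk),vel=8,stop_force=4)
    F_=np.mean([current_wrist_force() for _ in range(3)],0)
    print(th,r,round(current_time(),2),F_.round(2))
    if r or F_[0]<-2.5:break
th0=th
move_linear(*notch(th0,10),vel=15)
print(np.round(current_wrist_force(),2))
move_linear(*notch(th0,70),vel=100)
p=current_ee_pos();move_linear([p[0]-130,p[1],p[2]+100],vel=250)
q=list(current_q());q[0]+=.8;movej(q)
print(current_time())
b=read_camera("top")[110:270,190:440];a=read_camera("scene")[200:360,190:440]
cv2.imwrite("pics/m6.png",cv2.resize(np.vstack([a,b])[:,:,::-1],(469,600)))
```

```text
32.5 False 42.03 [-1.9  -0.7   0.85]
33 True 42.28 [-2.02 -0.46  6.04]
[-0.67 -0.41 -0.21]
46.5
```

View pics/m6.png

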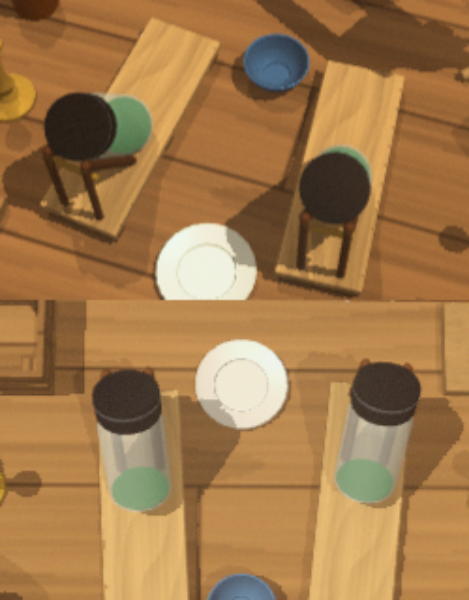

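The top view shows the jar lying in its dowels with lid at crop (127,400) and foot at (140,488), matching the neighbour's jar. I'll check squareness in numbers, then hand in.

Run:
```python
from h import *
im=read_camera("top");c=calibration("top")
m=(im[130:185,225:290].max(2)<95).astype(np.uint8);m=cv2.morphologyEx(m,cv2.MORPH_OPEN,np.ones((9,9),np.uint8))
l,s,ce=cv2.connectedComponentsWithStats(m)[1:];k=1+np.argmax(s[1:,4]);print("lid seen",ce[k]+[225,130],s[k])
ft=np.array([604.5,170,40])+7.3*F+25.4*UP;ax=np.sin(np.radians(32))*F+np.cos(np.radians(32))*UP
e1=np.cross(UP,F);e2=np.cross(ax,e1);a=np.linspace(0,6.28,60)
pts=np.array([proj(c,ft+h*ax+47*(np.cos(t)*e1+np.sin(t)*e2)) for h in(160,200) for t in a],np.float32)
mm=cv2.moments(cv2.convexHull(pts));print("expected",mm["m10"]/mm["m00"],mm["m01"]/mm["m00"])
g=cv2.inRange(cv2.cvtColor(im,cv2.COLOR_RGB2HSV),(50,70,40),(90,255,255));l,s,ce=cv2.connectedComponentsWithStats(g)[1:]
print([(ce[k].round(1),s[k,4]) for k in range(1,len(s)) if s[k,4]>60],"foot expected",proj(c,ft+8*ax))
```

```text
lid seen [257.68498168 161.13919414] [ 15  18  35  27 819]
expected 257.86424062351733 163.7809522738018
[] foot expected [264.41155017 208.47335185]
```

```bash
python3 -c "
from station import *
print(finish_job(),current_time())"
```

```text
the job is handed in; nothing more can be done
the job is handed in; nothing more can be done
```

The jar was slid upright until its foot met the dowels, tipped back under control with low force, and now rests squarely in the dowels; the job was handed in at about 47 s.

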